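# Run the hand-cranked jar mixer and stop it at the loading pointer

## Task

Turn the jar mixer counter-clockwise (seen from above) by its crank until the carousel itself, not just the crank, runs at 18 turns a minute, and keep it between 15 and 21 turns a minute for at least 6 seconds without a break. Then bring the carousel to rest with its empty cup right at the loading pointer, let go of the crank and leave everything still. Never let the carousel exceed 28 turns a minute, do not touch the carousel or its jars, and leave the other things on the table where they are.

Things in the scene. Friction and masses are not known exactly. Their poses are not given: they have to be found in the camera images.
- mixer: the jar mixer's foot, fixed on the table: grey casting, radius 105 mm, origin on the axle at table height, x axis towards the loading pointer, a steel bar on a grey upright just outside the carousel's rim (140 to 169 mm from the axle, top 74 mm up). Above it turn the carousel and, on top, the crank, both on one vertical axle; a small weighted lever (drag shoe) rubs on the carousel's underside.
- axle (a point): fixed point on the mixer's vertical axle, 200 mm above the table: centre of the circle (radius 62 mm) that the crank's knob runs on
- grip (a point): point on the axis of the crank's knob, 200 mm above the table. The knob is an upright round wooden sleeve, 28 mm in diameter, from 168 to 228 mm above the table. It spins freely on its pin: a hand holding it from above can keep one orientation while going round the axle. The flat steel crank arm lies below it (top 164 mm up, hub 171 mm).
- crank (a joint): angle of the crank relative to the carousel (rad, counter-clockwise positive, endless). Between the two is only an oil-filled slip clutch: it passes nominally 0.020 N m per rad/s of speed difference, either way. So the carousel lags behind the crank, a crank held still brakes it softly, and a released crank is dragged along.
- rotor (a joint): angle of the carousel (rad, counter-clockwise from above positive, counts on over full turns; 0: empty cup at the pointer). Inertia with jars nominally 0.021 kg m2 (-25 to +40 % by load). Bearing and drag shoe brake it with nominally 0.015 N m plus 0.001 N m per rad/s, some days 0.6 to 2 times that: at 18 turns a minute it runs 0.5 to 1.6 rad/s slower than the crank.
- carousel: round aluminium deck, radius 130 mm, top 58 mm above the table; origin on the axle at table height, x axis towards the empty cup. Four black cups (radius 34 mm, centres 85 mm from the axle, rims 82 mm up): three hold clamped jars with white caps, tops 137 mm up; the fourth is empty, with a square steel index tab (12 mm wide, 26 mm tall) on the rim beside it.
- empty_cup (a point): centre of the carousel's empty cup, 85 mm from the axle, 60 mm above the table; turns with the carousel
- load_point (a point): fixed point 85 mm from the axle, 60 mm up, in line with the loading pointer: here the centre of the empty cup must finally be (the index tab then stands face to face with the pointer)
- small_jar: bystander beside the mixer: small glass jar with black cap, 54 mm across, 62 mm tall; origin at the centre of its underside
- brush: bystander beside the mixer: brush lying on the table; origin at its middle
- dye_bottle: bystander: green glass bottle with black cap, 64 mm across, 125 mm tall; origin at the centre of its underside
- oil_bottle: bystander: white bottle with blue cap, 54 mm across, 110 mm tall; origin at the centre of its underside
- jug: bystander: clear plastic measuring jug, 110 mm across, 140 mm tall; origin at the centre of its underside
- dish: bystander: white ceramic bowl, 110 mm across, 40 mm tall; origin at the centre of its underside
- carton: bystander: orange box 75 x 130 x 170 mm; origin at the centre of its underside

How it is judged:
On the way, in this order (a step that is already met when the one before it is completed fails the run):
1. the carousel runs counter-clockwise at 15 to 21 turns a minute (1.57 to 2.20 rad/s), without a break for 6 s (velocity of joint rotor between 1.57 and 2.2 rad/s), for 6 s.
2. the carousel is at rest with the empty cup at the loading pointer (horizontal distance between empty_cup and load_point below 0.013 m and velocity of joint rotor between -0.06 and 0.06 rad/s), for 0.4 s.
At the end, for the whole second after the job is handed in: the carousel is at rest (under 0.06 rad/s) with the empty cup's centre within 13 mm of the load point (about 0.15 rad), the crank still and let go (all of step 2 and angular speed of carousel below 0.08 rad/s and angular speed of crank below 0.15 rad/s); the robot touches nothing.
It fails at once if the carousel runs faster than 28 turns a minute (2.93 rad/s), either way round (velocity of joint rotor above 2.95 rad/s or velocity of joint rotor below -2.95 rad/s).
It fails at once if the carousel or its jars are touched (contact force between any of the fingers, the arm and carousel above 0.5 N).
It fails at once if one of the other things on the table is moved by more than 30 mm (distance of any of small_jar, brush, dye_bottle, oil_bottle, jug, dish, carton from where it was at the start of the episode above 0.03 m).
It also fails if it takes over 61 s, if anything falls off the work surface, if the arm or the gripper's body presses on something with over 40 N, if the wrist force passes 120 N, or if a joint passes its speed limit or range.

## Robot

A 6-joint arm with a two-finger parallel gripper is mounted at the origin on the work surface. World frame = base frame: x ahead of the robot, y to its left, z up, the work surface at z = 0. Lengths are in m, angles in rad, forces in N, time in s.
With the tool pointing down it reaches from about 0.375 to 0.9 m from the base axis. Payload 3.1 kg.
Tool frame: the origin (TCP) lies at the very end of the fingers, on their centre line; the grasp point (between the pads) lies 19 mm behind it; z points along the fingers, y is the line along which they close (so a half turn about z gives the same grasp; the last joint's range is limited). The gripper opens to 85 mm and grips with 20 to 120 N. Pads are 22 mm wide; open, the fingers measure 114 mm over their backs; the gripper's body (76 mm by 85 mm) begins 54 mm behind the grasp point. The pads swing forward as they close: fully open they stand 13 mm farther back than shut.
Start: joints at [-1.375, 0.527, 1.433, -0, 1.181, -0.178], TCP at [0.228, -0.582, 0.193] pointing down, gripper open.
Joint ranges: [-3.08, 3.08], [-0.75, 2.2], [0.22, 2.44], [-1.43, 4.57], [0, 2.65], [-2.85, 2.85]. Speed limits (rad/s): [2.79, 2.79, 3.14, 3.14, 3.14, 3.14].

## Interface

Orientations are given as a unit quaternion [x, y, z, w].
In Python, from station import manip, vision gives the robot as it stands.
- The arm moves only by the tool drive_tool, never from a script. Its argument "deltas" is a list that holds one entry, the list of rows, each a list of 4 numbers: the shift along the tool's x, y, z in mm, then the turn about the tool's z in rad. A call has 1 to 5 rows; each row is the pose to reach, as a shift and turn from the pose commanded when the call began, along the tool's axes at that moment; what a row does not reach only later rows make up. A row lasts 1/12 s, in which the tool goes at most 41.7 mm and 7.16 degrees, less where a joint would pass 70% of its speed; a pose out of reach is approached as far as the arm can. A call with a gripper value outside its range is refused whole. "jaw" is the finger opening in mm, from 0 to 85.4, set as the call begins (left out, the last holds). The fingers move at their own pace and stop on an object; "force" is the grip in N (left out, the last holds). Time passes only in rows, so rows that repeat a pose let the fingers close. It gives the time, the measured TCP pose, the force, the opening and the grip force at its end, in the units of the state.
- manip.sense(): the state, without advancing time (a new reading comes with each control period).
- vision.snapshot(name): name is "side" or "top"; returns the picture (420x560x3 uint8, red, green, blue); there is no depth.
- vision.camera_model(name): a dict with "camera_matrix" (3x3 intrinsics, pixels), "rvec" (rotation vector, rad) and "tvec" (3), from world to camera coordinates, as OpenCV has them. Camera axes: x right, y down, z forward; pixel columns grow to the right and rows downward; lengths in m; the calibration is good to about 2 mm. A picture is of the moment at which its call begins. camera_model takes no time and is no camera call.
- manip.sign_off(): hands the job in; it is judged then, once.
The state is a dict: "t": time; "q": joint angles; "qd": joint speeds; "tau": joint torques, N m; "tcp_pos": TCP position; "tool_rot": TCP orientation; "force": force on the tool from outside, world axes, zero at the start; "ft_torque": the same for the moment, N m; "finger_gap": opening from 0.0 (shut) to 1.0 (fully open); "gripper_force": force on a finger pad.
Only numpy, scipy, OpenCV 4.12 (cv2) and the standard library are available. Lean on these libraries where they do the work, as an engineer would, in place of code of your own. Each camera call takes 0.05 s, during which the arm holds its last target. There are 200 camera calls.

## Working session

There is one attempt and no reset: what is moved stays moved. The work goes in short steps, Python scripts to look and compute and a tool call to move; the robot and the scene stay as the last step left them, time stands still between calls to the robot, and variables do not carry over. Pictures are saved under pics/ and viewed, at most 10 in all, crops included, and the job is handed in when it is done.

Besides the shell and the picture viewer there is one more tool, called after "Request:" as name(argument=value, ...) on one line, values as JSON. drive_tool: Moves the arm, as the interface text tells. Its arguments: {"type":"object","properties":{"deltas":{"type":"array"},"jaw":{"type":"number"},"force":{"type":"number"}},"required":["deltas"]}

```bash
ls; mkdir -p pics
python3 - <<'E'
from station import manip, vision
import cv2
s=manip.sense();print(s)
for n in("top","side"):
    im=vision.snapshot(n);cv2.imwrite(f"pics/{n}0.png",im[:,:,::-1]);print(vision.camera_model(n))
E
```

```text
pics
{'t': 0.0, 'q': array([-1.37552946e+00,  5.28481045e-01,  1.43391156e+00, -2.80257933e-05,
        1.18138826e+00, -1.78504538e-01]), 'qd': array([ 1.90583610e-03,  9.54717639e-04, -4.74330230e-04,  2.22697472e-05,
       -1.40451433e-04, -1.92492300e-05]), 'tau': array([ 8.51976420e-04, -4.42348909e+01, -1.78023040e+01,  3.19934065e-05,
        8.36630148e-03,  5.92962948e-06]), 'tcp_pos': array([ 0.22806392, -0.58104125,  0.19182162]), 'tool_rot': array([ 9.82586056e-01,  1.85804859e-01, -2.21272688e-05, -1.09395569e-03]), 'force': array([-0.01914488, -0.13242776,  0.5886143 ]), 'ft_torque': array([-0.00582277,  0.04135772, -0.01602608]), 'gripper_force': 0.0, 'finger_gap': 0.9969767093713842}
{'camera_matrix': array([[526.09811138,   0.        , 277.53957449],
       [  0.        , 526.09811138, 208.26184162],
       [  0.        ,   0.        ,   1.        ]]), 'rvec': array([ 2.15827856, -2.10971469,  0.13884062]), 'tvec': array([0.0064005 , 0.51839283, 1.67619683])}
{'camera_matrix': array([[409.04698817,   0.        , 271.21916856],
       [  0.        , 409.04698817, 212.13436045],
       [  0.        ,   0.        ,   1.        ]]), 'rvec': array([ 1.04384267, -2.27262708,  1.20499995]), 'tvec': array([0.34339108, 0.34900102, 1.18020955])}
```

View pics/top0.png

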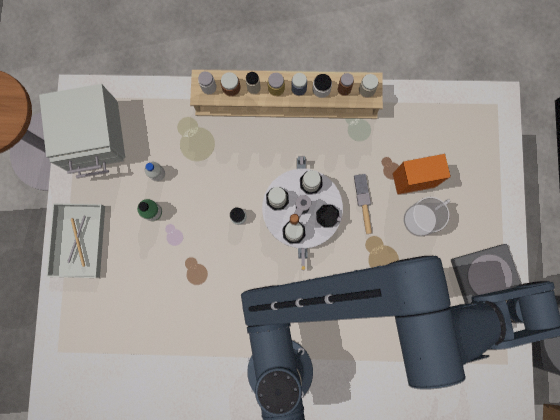

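View pics/side0.png

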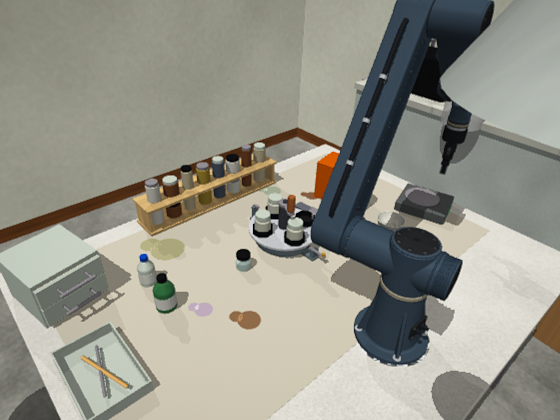

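The top view shows the carousel around (303,207), the knob at about (295,218) and the empty cup at about (327,216). Candidate pointers are at (302,160) and (304,258). The side view shows the mixer around (285,225). I'll zoom in on both.

```bash
cat > h.py <<'E'
from station import manip, vision
import cv2, numpy as np
def cam(n):
    c=vision.camera_model(n);R=cv2.Rodrigues(np.array(c["rvec"]))[0];return c["camera_matrix"],R,np.array(c["tvec"])
def proj(n,P):
    c=vision.camera_model(n);return cv2.projectPoints(np.array(P,float).reshape(-1,1,3),c["rvec"],c["tvec"],c["camera_matrix"],None)[0].reshape(-1,2)
def ray(n,uv):
    K,R,t=cam(n);d=R.T@np.linalg.solve(K,[*uv,1]);return -R.T@t,d
def onz(n,uv,z):
    o,d=ray(n,uv);return o+d*(z-o[2])/d[2]
def tri(a,b):
    (o,d),(p,e)=ray("top",a),ray("side",b);s=np.linalg.lstsq(np.c_[d,-e],p-o,rcond=None)[0]
    A,B=o+s[0]*d,p+s[1]*e;return (A+B)/2,np.linalg.norm(A-B)
E
python3 - <<'E'
import cv2,numpy as np
a=cv2.imread("pics/top0.png")[145:275,240:390];b=cv2.imread("pics/side0.png")[180:270,230:350]
a=cv2.resize(a,None,fx=4,fy=4,interpolation=3);b=cv2.resize(b,None,fx=5,fy=5,interpolation=3)
cv2.imwrite("pics/ct.png",a);cv2.imwrite("pics/cs.png",b)
E
```

```text
(no output)
```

View pics/ct.png

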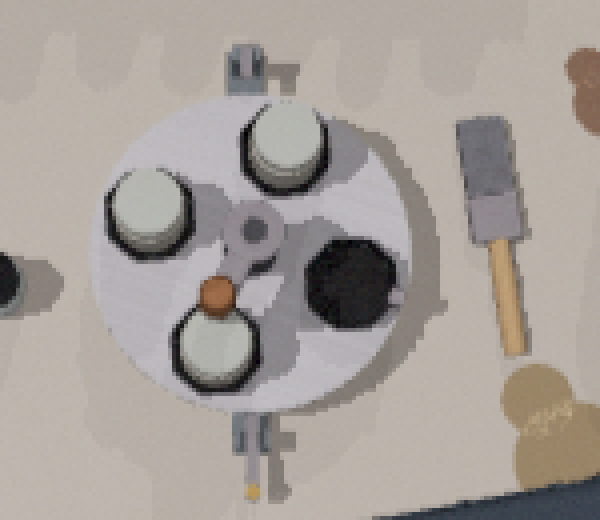

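View pics/cs.png

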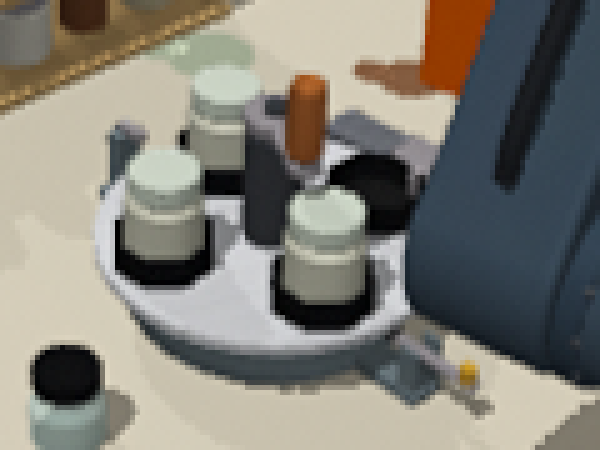

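The crops show the far upright at top pixel (301,162), reaching 169 mm from the axle, so this is the loading pointer. The near one has a yellow-tipped lever reaching about 200 mm, so it is the drag shoe. The empty cup is at the lower right and the knob is at about (294,219).

Run:
```python
from h import *
t=cv2.imread("pics/top0.png");s=cv2.imread("pics/side0.png")
def brown(im,x0,x1,y0,y1):
    h=cv2.cvtColor(im,cv2.COLOR_BGR2HSV);m=cv2.inRange(h,(3,120,60),(16,255,255));k=np.zeros_like(m);k[y0:y1,x0:x1]=m[y0:y1,x0:x1]
    ys,xs=np.nonzero(k);print(len(xs),xs.min(),xs.max(),ys.min(),ys.max());return xs,ys
xs,ys=brown(t,280,315,200,235);kt=(xs.mean(),ys.mean());print(kt)
X,Y=brown(s,280,300,190,220)
mid=(X.min()+X.max())/2
for v in (Y.min(),(Y.min()+Y.max())/2,Y.max()):print("tri knob",tri(kt,(mid,v)))
print("knob z228",onz("top",kt,.228),"z.2",onz("top",kt,.2))
# deck: bright low-sat pixels
h=cv2.cvtColor(t,cv2.COLOR_BGR2HSV);roi=h[160:255,255:350]
m=((roi[...,1]<22)&(roi[...,2]>120)).astype(np.uint8)*255
c=max(cv2.findContours(m,0,1)[0],key=cv2.contourArea);hull=cv2.convexHull(c)
e=cv2.fitEllipse(hull);print(e);ctr=(e[0][0]+255,e[0][1]+160)
A=onz("top",ctr,.058);print("axle deck",A)
P=np.array([onz("top",(p[0][0]+255,p[0][1]+160),.058)[:2] for p in hull]);print(np.round(np.hypot(*(P-A[:2]).T)*1e3))
# hub top centre
hub=(240+254/4,145+230/4);print("hub z.171",onz("top",hub,.171))
# pointer
print("ptr",onz("top",(240+246/4,145+45/4),.074),onz("top",(240+246/4,145+95/4),.06))
# empty cup
d=h[200:235,315:345];m=(d[...,2]<45).astype(np.uint8)*255
c=max(cv2.findContours(m,0,1)[0],key=cv2.contourArea);(x,y),r=cv2.minEnclosingCircle(c);print("cup",x+315,y+200,r,onz("top",(x+315,y+200),.082))
```

```text
72 290 298 214 223
(np.float64(293.9166666666667), np.float64(218.59722222222223))
124 287 294 195 212
tri knob (array([ 0.46265906, -0.03168992,  0.23095776]), np.float64(0.00685951153418976))
tri knob (array([ 0.46551186, -0.03360118,  0.19556741]), np.float64(0.0021063568701206567))
tri knob (array([ 0.46844388, -0.03556112,  0.15899095]), np.float64(0.0028105632658801715))
knob z228 [ 0.46044071 -0.03396964  0.228     ] z.2 [ 0.46412484 -0.03424513  0.2       ]
((45.11784744262695, 48.59825134277344), (83.7568130493164, 87.25912475585938), 3.090808629989624)
axle deck [ 0.51571422 -0.05497132  0.058     ]
[144. 139. 139. 138. 138. 138. 138. 138. 138. 136. 135. 134. 133. 132.
 131. 146. 146. 146. 137. 132. 131. 133. 139. 139. 135. 139. 147.]
hub z.171 [ 0.51739945 -0.06239609  0.171     ]
ptr [ 0.68483248 -0.05606426  0.074     ] [ 0.64663366 -0.05709914  0.06      ]
cup 327.46774196624756 215.53225803375244 11.466129302978516 [ 0.49173935 -0.14135736  0.082     ]
```

Run:
```python
from h import *
from scipy.optimize import least_squares
t=cv2.imread("pics/top0.png");g=cv2.cvtColor(t,cv2.COLOR_BGR2LAB).astype(int)
# deck is bluish-white vs beige table: b channel low, radial edge search
b=g[...,2]+0*g[...,0]
c0=np.array([.517,-.060]);pts=[]
for a in np.radians(np.arange(0,360,6)):
    r=np.arange(.115,.150,.0005);P=np.c_[c0[0]+r*np.cos(a),c0[1]+r*np.sin(a),r*0+.058]
    uv=proj("top",P).astype(np.float32);v=cv2.remap(g[...,2].astype(np.float32),uv[:,0],uv[:,1],1).ravel()
    v=cv2.GaussianBlur(v[None],(0,0),4).ravel();d=np.gradient(v);i=d.argmax()
    if d[i]>.1:pts.append(P[i,:2])
pts=np.array(pts)
f=least_squares(lambda p:np.hypot(*(pts-p[:2]).T)-p[2],[*c0,.13],loss="soft_l1",f_scale=.002)
print(len(pts),f.x,np.median(abs(f.fun)))
print("cam top at",ray("top",(0,0))[0],"side",ray("side",(0,0))[0])
print("hub uv side, pred",proj("side",[[f.x[0],f.x[1],.171]]),proj("top",[[f.x[0],f.x[1],.171]]))
s=manip.sense();print(s["t"],s["tcp_pos"])
```

```text
57 [ 0.51931139 -0.06113194  0.12997113] 0.00039266607233198747
cam top at [ 0.26219061 -0.01914523  1.73473268] side [-0.33747747  0.78374882  0.95103127]
hub uv side, pred [[285.55458678 200.07894005]] [[303.09034839 201.86426925]]
0.1 [ 0.22811224 -0.58109965  0.19193462]
```

Request:
drive_tool(deltas=[[[20,-20,-12,0.07],[48,-48,-24,0.14],[76,-76,-36,0.22],[104,-104,-48,0.3],[132,-132,-60,0.374]]])

```text
t: 0.52
tcp_pos: [0.3031, -0.4087, 0.2527]
tool_rot: [1.0, -0.002, -0.0, -0.001]
force: [0.9, 0.5, 0.3]
finger_gap: 1.0
gripper_force: 0.0
```

Request:
drive_tool(deltas=[[[15,-36,-2,0],[30,-72,-4,0],[45,-108,-6,0],[60,-144,-8,0],[75,-180,-8,0]]])

```text
t: 0.93
tcp_pos: [0.3782, -0.2289, 0.261]
tool_rot: [1.0, -0.0, 0.0, 0.0]
force: [0.8, -0.9, -1.0]
finger_gap: 0.999
gripper_force: 0.0
```

Request:
drive_tool(deltas=[[[15,-36,0,0],[30,-72,0,0],[45,-108,0,0],[65,-144,0,0],[80,-180,0,0]]])

```text
t: 1.35
tcp_pos: [0.4588, -0.0489, 0.2608]
tool_rot: [1.0, -0.0, 0.0, 0.0]
force: [0.9, 0.5, 0.1]
finger_gap: 0.998
gripper_force: 0.0
```

Request:
drive_tool(deltas=[[[6,-17,0,0],[6,-17,0,0]]])

```text
t: 1.52
tcp_pos: [0.4644, -0.0302, 0.2605]
tool_rot: [1.0, 0.003, -0.0, -0.001]
force: [-0.0, 0.1, -0.2]
finger_gap: 1.002
gripper_force: 0.0
```

Run:
```python
from h import *
s=manip.sense();print(s["t"],s["tcp_pos"],s["tool_rot"],s["q"])
a=vision.snapshot("top")[:,:,::-1][140:280,230:370];b=vision.snapshot("side")[:,:,::-1][130:270,220:360]
a=cv2.resize(a,None,fx=2.8,fy=2.8,interpolation=2);b=cv2.resize(b,None,fx=2.8,fy=2.8,interpolation=2)
cv2.imwrite("pics/p1.png",np.hstack([a,b]))
```

```text
1.5167 [ 0.46443751 -0.03016393  0.26050085] [ 9.99996427e-01  2.55669432e-03 -1.54165073e-04 -7.65383924e-04] [-3.06685254e-01  2.24764101e-01  1.72746175e+00  1.46951259e-03
  1.19012675e+00  1.25845117e+00]
```

View pics/p1.png

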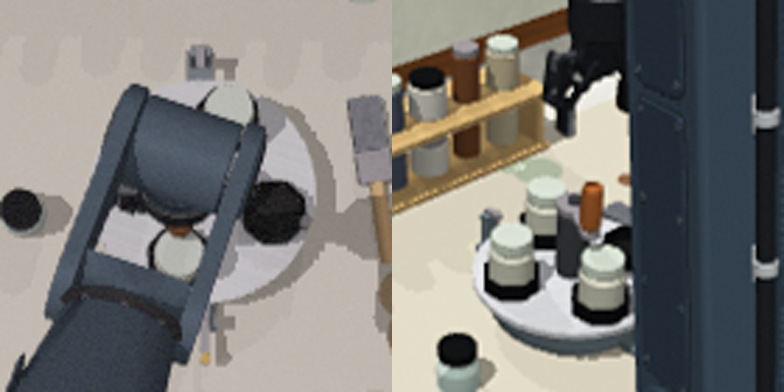

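The view shows the fingers above the knob. The side camera sees the left half of the carousel, with caps at crop (512,235), (545,190) and (600,262). The top camera sees the right half, with the empty cup at crop (273,212). Descending now.

Request:
drive_tool(deltas=[[[-1,1,30,0],[-1,2,60,0],[-1,2,78,0],[-1,2,78,0]]])

```text
t: 1.95
tcp_pos: [0.4594, -0.0364, 0.1795]
tool_rot: [1.0, -0.001, -0.004, -0.001]
force: [0.5, 0.2, -0.2]
finger_gap: 1.001
gripper_force: 0.0
```

```bash
cat >> h.py <<'E'
AX=np.array([.5193,-.0611]);PTR=.03
def dets(name,im):  # im BGR -> list of (kind, angle rel pointer, radius, area)
    lab=cv2.cvtColor(im,cv2.COLOR_BGR2LAB).astype(int);out=[]
    cap=((lab[...,1]<126)&(lab[...,0]>150)&(lab[...,2]<136)).astype(np.uint8)
    blk=(im.max(2)<38).astype(np.uint8)
    for kind,m,z,a0 in(("cap",cap,.128 if name=="side" else .135,25),("emp",blk,.08,90)):
        n,_,st,ce=cv2.connectedComponentsWithStats(m)
        for i in range(1,n):
            x,y,w,h,a=st[i]
            if a<a0: continue
            P=onz(name,ce[i],z)[:2]-AX;r=np.hypot(*P)
            if .06<r<.105: out.append((kind,round((np.arctan2(P[1],P[0])-PTR)%(2*np.pi),3),round(r*1e3),int(a),(int(w),int(h))))
    return out
E
python3 - <<'E'
from h import *
s=manip.sense();print(s["t"],s["tcp_pos"],s["tool_rot"],s["q"])
for n in("top","side"):
    print(n,dets(n,cv2.imread(f"pics/{n}0.png")))
    im=vision.snapshot(n)[:,:,::-1].copy();cv2.imwrite(f"pics/{n}1.png",im);print(n,dets(n,im))
    lab=cv2.cvtColor(im,cv2.COLOR_BGR2LAB)
    print([ (im[y,x],lab[y,x]) for x,y in ([(328,216),(311,175),(345,225)] if n=="top" else [(263,214),(253,232),(275,240)])])
E
```

```text
1.95 [ 0.45940231 -0.03635767  0.17948152] [ 0.99998919 -0.00130754 -0.00431089 -0.00115189] [-3.21836593e-01  3.31863849e-01  1.83934740e+00 -6.38488643e-04
  9.79290043e-01  1.25193323e+00]
top [('emp', np.float64(4.37), 82, 329, (22, 22))]
top [('emp', np.float64(4.35), 87, 310, (21, 23))]
[(array([28, 33, 28], dtype=uint8), array([ 31, 125, 130], dtype=uint8)), (array([184, 188, 188], dtype=uint8), array([194, 127, 130], dtype=uint8)), (array([126, 134, 141], dtype=uint8), array([144, 129, 133], dtype=uint8))]
side [('cap', np.float64(5.931), 94, 86, (14, 11)), ('cap', np.float64(1.112), 84, 113, (15, 10)), ('cap', np.float64(2.815), 78, 110, (15, 9)), ('emp', np.float64(4.264), 80, 164, (17, 16))]
side [('cap', np.float64(5.993), 90, 92, (13, 11)), ('cap', np.float64(1.177), 87, 138, (15, 12)), ('cap', np.float64(2.776), 82, 137, (15, 13))]
[(array([209, 224, 215], dtype=uint8), array([225, 122, 134], dtype=uint8)), (array([0, 0, 0], dtype=uint8), array([  0, 128, 128], dtype=uint8)), (array([211, 208, 206], dtype=uint8), array([213, 128, 126], dtype=uint8))]
```

Request:
drive_tool(deltas=[[[0,0,0,0],[0,0,0,0]]])

```text
t: 2.22
tcp_pos: [0.4642, -0.0367, 0.1842]
tool_rot: [1.0, -0.001, 0.002, 0.001]
force: [1.0, 0.1, -0.3]
finger_gap: 0.998
gripper_force: 0.0
```

Request:
drive_tool(deltas=[[[0,-2,2,0],[0,-2,2,0],[0,-2,2,0],[0,-2,2,0],[0,-2,2,0]]], jaw=10, force=50)

```text
t: 2.63
tcp_pos: [0.4631, -0.0337, 0.181]
tool_rot: [1.0, 0.0, 0.0, 0.0]
force: [-1.9, 0.8, 7.5]
finger_gap: 0.301
gripper_force: 18.4
```

Request:
drive_tool(deltas=[[[0,0,0,0],[0,0,0,0],[0,0,0,0]]])

```text
t: 2.88
tcp_pos: [0.4631, -0.0336, 0.1814]
tool_rot: [1.0, -0.0, 0.0, -0.0]
force: [-1.6, 0.4, 5.6]
finger_gap: 0.273
gripper_force: 48.9
```

Run:
```python
from h import *
s=manip.sense();print(s)
```

```text
{'t': 2.8833, 'q': array([-3.14021203e-01,  3.29447209e-01,  1.83620386e+00,  1.46515654e-04,
        9.75605444e-01,  1.25679237e+00]), 'qd': array([-2.22059573e-03, -6.63481980e-05, -3.25624143e-04,  1.21944505e-03,
        3.24470511e-04, -2.17284800e-04]), 'tau': array([-2.52474155e-01, -2.91040170e+01, -1.40571240e+01, -7.44202919e-02,
       -4.59362352e-01,  5.37663004e-05]), 'tcp_pos': array([ 0.46307319, -0.03364109,  0.18137297]), 'tool_rot': array([ 9.99999983e-01, -4.96880373e-05,  1.78589206e-04, -5.78827381e-06]), 'force': array([-1.63532464,  0.3552042 ,  5.55328369]), 'ft_torque': array([0.16040305, 0.2310996 , 0.01579527]), 'gripper_force': 48.94708193605766, 'finger_gap': 0.2732020859980823}
```

Request:
drive_tool(deltas=[[[-0.5,1.0,0,0],[-1.0,2.5,0,0],[-2.0,5.5,0,0],[-3.5,9.0,0,0],[-4.5,13.5,0,0]]])

```text
t: 3.3
tcp_pos: [0.4585, -0.0471, 0.1814]
tool_rot: [1.0, 0.0, 0.0, -0.0]
force: [-1.2, 1.0, 5.3]
finger_gap: 0.274
gripper_force: 48.9
```

Request:
drive_tool(deltas=[[[-1.0,5.5,0,0],[-2.0,12.5,0,0],[-1.5,20.0,0,0],[0.0,28.5,0,0],[3.0,37.5,0,0]]])

```text
t: 3.72
tcp_pos: [0.4625, -0.0855, 0.1814]
tool_rot: [1.0, -0.0, 0.001, 0.0]
force: [1.8, 1.9, 4.1]
finger_gap: 0.27
gripper_force: 49.0
```

Request:
drive_tool(deltas=[[[4.5,9.0,0,0],[11.5,18.5,0,0],[19.5,26.0,0,0],[29.5,32.0,0,0],[40.0,36.5,0,0]]])

```text
t: 4.13
tcp_pos: [0.5031, -0.1204, 0.1813]
tool_rot: [1.0, -0.001, 0.001, -0.002]
force: [1.3, 9.3, 8.4]
finger_gap: 0.273
gripper_force: 49.8
```

```bash
python3 plan.py top,side 3 2.5 7 2.5
```

```text
fit [0.99  0.721] cost 0.59 res [ 0.04 -0.04]
now w 0.53 th -1.603
[[11.5, 2.0, 0, 0], [24.0, 2.0, 0, 0], [37.0, -1.0, 0, 0], [48.5, -6.0, 0, 0], [59.0, -13.5, 0, 0]]
[[9.0, -10.0, 0, 0], [15.5, -21.0, 0, 0], [19.5, -33.5, 0, 0], [21.0, -46.0, 0, 0], [19.5, -59.0, 0, 0]]
pred w [0.53 0.6  0.68 0.77 0.84 0.91 0.98 1.04 1.09 1.14 1.19] theta -0.86 rem to 2pi 0.86 t 5.07
```

Forces are small and the model holds so far. Continuing.

Request:
drive_tool(deltas=[[[11.5,2.0,0,0],[24.0,2.0,0,0],[37.0,-1.0,0,0],[48.5,-6.0,0,0],[59.0,-13.5,0,0]]])

```text
t: 4.65
tcp_pos: [0.56, -0.107, 0.1813]
tool_rot: [1.0, -0.0, -0.002, -0.001]
force: [-4.6, 4.8, 11.2]
finger_gap: 0.27
gripper_force: 50.3
```

Request:
drive_tool(deltas=[[[9.0,-10.0,0,0],[15.5,-21.0,0,0],[19.5,-33.5,0,0],[21.0,-46.0,0,0],[19.5,-59.0,0,0]]])

```text
t: 5.07
tcp_pos: [0.5803, -0.0494, 0.1814]
tool_rot: [1.0, 0.0, -0.0, 0.001]
force: [-2.6, -0.3, 7.3]
finger_gap: 0.273
gripper_force: 49.7
```

```bash
python3 plan.py top,side 10 2.5
```

```text
fit [0.888 0.591] cost 0.65 res [ 0.04 -0.04  0.01 -0.01]
now w 1.008 th -0.747
[[-4.0, -12.5, 0, 0], [-10.5, -23.5, 0, 0], [-19.0, -33.5, 0, 0], [-29.5, -41.0, 0, 0], [-41.0, -46.5, 0, 0]]
[[-12.5, -3.0, 0, 0], [-25.5, -3.0, 0, 0], [-38.5, -0.5, 0, 0], [-50.5, 4.5, 0, 0], [-61.0, 12.0, 0, 0]]
pred w [1.02 1.07 1.12 1.17 1.21 1.25 1.29 1.32 1.35 1.38 1.4 ] theta 0.29 rem to 2pi 6.0 t 6.0
```

Request:
drive_tool(deltas=[[[-4.0,-12.5,0,0],[-10.5,-23.5,0,0],[-19.0,-33.5,0,0],[-29.5,-41.0,0,0],[-41.0,-46.5,0,0]]])

```text
t: 5.58
tcp_pos: [0.5406, -0.0019, 0.1814]
tool_rot: [1.0, -0.0, 0.002, -0.0]
force: [1.7, 0.5, 5.3]
finger_gap: 0.27
gripper_force: 49.3
```

Request:
drive_tool(deltas=[[[-12.5,-3.0,0,0],[-25.5,-3.0,0,0],[-38.5,-0.5,0,0],[-50.5,4.5,0,0],[-61.0,12.0,0,0]]])

```text
t: 6.0
tcp_pos: [0.4775, -0.014, 0.1813]
tool_rot: [1.0, 0.0, -0.0, -0.0]
force: [-1.2, 0.7, 7.4]
finger_gap: 0.27
gripper_force: 49.8
```

```bash
python3 plan.py top,side 3 2.7 7 2.7
```

```text
fit [0.996 0.736] cost 1.08 res [ 0.04 -0.04  0.01 -0.01  0.03 -0.03]
now w 1.177 th 0.403
[[-9.0, 9.5, 0, 0], [-16.0, 21.5, 0, 0], [-20.0, 35.0, 0, 0], [-21.5, 48.5, 0, 0], [-19.5, 62.5, 0, 0]]
[[5.0, 13.0, 0, 0], [13.0, 25.0, 0, 0], [23.0, 34.5, 0, 0], [35.0, 41.5, 0, 0], [48.5, 45.5, 0, 0]]
pred w [1.19 1.23 1.28 1.33 1.38 1.42 1.46 1.49 1.52 1.55 1.57] theta 1.58 rem to 2pi 4.71 t 6.93
```

Request:
drive_tool(deltas=[[[-9.0,9.5,0,0],[-16.0,21.5,0,0],[-20.0,35.0,0,0],[-21.5,48.5,0,0],[-19.5,62.5,0,0]]])

```text
t: 6.52
tcp_pos: [0.4595, -0.078, 0.1814]
tool_rot: [1.0, -0.0, 0.001, 0.0]
force: [3.8, 2.3, 4.1]
finger_gap: 0.271
gripper_force: 49.1
```

Request:
drive_tool(deltas=[[[5.0,13.0,0,0],[13.0,25.0,0,0],[23.0,34.5,0,0],[35.0,41.5,0,0],[48.5,45.5,0,0]]])

```text
t: 6.93
tcp_pos: [0.5085, -0.1216, 0.1813]
tool_rot: [1.0, -0.001, 0.0, -0.002]
force: [1.1, 8.9, 10.4]
finger_gap: 0.271
gripper_force: 50.3
```

```bash
python3 plan.py side 3 2.85 12 2.85
```

```text
fit [0.937 0.659] cost 1.08 res [ 0.04 -0.04  0.01 -0.01  0.03 -0.04  0.  ]
now w 1.488 th 1.654
[[14.5, 1.5, 0, 0], [28.5, -1.0, 0, 0], [42.5, -6.5, 0, 0], [54.0, -15.0, 0, 0], [64.0, -26.5, 0, 0]]
[[6.5, -13.0, 0, 0], [10.0, -27.5, 0, 0], [10.0, -42.0, 0, 0], [6.5, -56.5, 0, 0], [-0.5, -69.5, 0, 0]]
[[-9.5, -11.0, 0, 0], [-22.0, -20.0, 0, 0], [-35.5, -25.0, 0, 0], [-50.0, -27.5, 0, 0], [-65.0, -26.0, 0, 0]]
pred w [1.49 1.51 1.55 1.59 1.63 1.66 1.69 1.72 1.74 1.77 1.79 1.81 1.83 1.84
 1.86 1.87] theta 3.8 rem to 2pi 2.49 t 8.23
```

Request:
drive_tool(deltas=[[[14.5,1.5,0,0],[28.5,-1.0,0,0],[42.5,-6.5,0,0],[54.0,-15.0,0,0],[64.0,-26.5,0,0]]])

```text
t: 7.4
tcp_pos: [0.5703, -0.0954, 0.1813]
tool_rot: [1.0, -0.0, -0.002, -0.001]
force: [-5.2, 3.2, 11.6]
finger_gap: 0.268
gripper_force: 50.7
```

Request:
drive_tool(deltas=[[[6.5,-13.0,0,0],[10.0,-27.5,0,0],[10.0,-42.0,0,0],[6.5,-56.5,0,0],[-0.5,-69.5,0,0]]])

```text
t: 7.82
tcp_pos: [0.5715, -0.0268, 0.1813]
tool_rot: [1.0, 0.0, 0.0, 0.001]
force: [-0.7, -1.2, 7.7]
finger_gap: 0.272
gripper_force: 49.9
```

Request:
drive_tool(deltas=[[[-9.5,-11.0,0,0],[-22.0,-20.0,0,0],[-35.5,-25.0,0,0],[-50.0,-27.5,0,0],[-65.0,-26.0,0,0]]])

```text
t: 8.23
tcp_pos: [0.506, 0.0005, 0.1813]
tool_rot: [1.0, 0.0, 0.0, -0.0]
force: [-1.0, 0.7, 8.2]
finger_gap: 0.271
gripper_force: 50.1
```

```bash
python3 plan.py side 3 2.75 12 2.75
```

```text
fit [1.155 0.945] cost 1.74 res [ 0.04 -0.04 -0.   -0.02  0.04 -0.03  0.05  0.01 -0.03]
now w 1.688 th 3.778
[[-13.5, 5.0, 0, 0], [-26.0, 12.5, 0, 0], [-35.5, 23.0, 0, 0], [-43.0, 35.0, 0, 0], [-47.5, 48.5, 0, 0]]
[[-1.5, 14.0, 0, 0], [0.5, 28.5, 0, 0], [6.0, 41.5, 0, 0], [14.0, 53.5, 0, 0], [24.5, 63.0, 0, 0]]
[[12.5, 7.0, 0, 0], [26.0, 11.0, 0, 0], [40.5, 11.5, 0, 0], [54.5, 9.0, 0, 0], [67.5, 3.5, 0, 0]]
pred w [1.68 1.7  1.72 1.73 1.74 1.75 1.76 1.77 1.78 1.79 1.79 1.8  1.8  1.81
 1.81 1.8 ] theta 6.0 rem to 2pi 0.28 t 9.53
```

Request:
drive_tool(deltas=[[[-13.5,5.0,0,0],[-26.0,12.5,0,0],[-35.5,23.0,0,0],[-43.0,35.0,0,0],[-47.5,48.5,0,0]]])

```text
t: 8.7
tcp_pos: [0.4578, -0.0496, 0.1813]
tool_rot: [1.0, 0.001, -0.0, 0.0]
force: [1.4, -1.1, 6.9]
finger_gap: 0.273
gripper_force: 49.9
```

Request:
drive_tool(deltas=[[[-1.5,14.0,0,0],[0.5,28.5,0,0],[6.0,41.5,0,0],[14.0,53.5,0,0],[24.5,63.0,0,0]]])

```text
t: 9.12
tcp_pos: [0.4848, -0.1123, 0.1813]
tool_rot: [1.0, -0.001, 0.002, -0.001]
force: [5.8, 8.0, 6.9]
finger_gap: 0.269
gripper_force: 49.7
```

Request:
drive_tool(deltas=[[[12.5,7.0,0,0],[26.0,11.0,0,0],[40.5,11.5,0,0],[54.5,9.0,0,0],[67.5,3.5,0,0]]])

```text
t: 9.53
tcp_pos: [0.5499, -0.1142, 0.1812]
tool_rot: [1.0, -0.0, -0.002, -0.002]
force: [-4.2, 5.7, 12.5]
finger_gap: 0.275
gripper_force: 50.9
```

```bash
python3 plan.py side 3 2.8 17 2.8
```

```text
fit [1.213 1.018] cost 1.91 res [ 0.04 -0.04 -0.01 -0.03  0.03 -0.04  0.05  0.02 -0.02  0.01 -0.02]
now w 1.656 th 6.042
[[11.5, -8.5, 0, 0], [21.0, -19.5, 0, 0], [27.5, -32.5, 0, 0], [31.0, -46.5, 0, 0], [31.0, -61.0, 0, 0]]
[[-3.5, -14.0, 0, 0], [-10.0, -27.0, 0, 0], [-19.0, -38.0, 0, 0], [-30.5, -47.0, 0, 0], [-44.0, -52.5, 0, 0]]
[[-14.5, -2.5, 0, 0], [-29.0, -2.0, 0, 0], [-42.5, 2.5, 0, 0], [-55.0, 9.5, 0, 0], [-66.0, 19.5, 0, 0]]
[[-7.5, 12.0, 0, 0], [-12.5, 26.0, 0, 0], [-14.5, 40.0, 0, 0], [-12.5, 54.5, 0, 0], [-7.5, 68.0, 0, 0]]
pred w [1.64 1.67 1.69 1.71 1.72 1.74 1.75 1.77 1.78 1.79 1.8  1.81 1.82 1.82
 1.83 1.84 1.84 1.84 1.85 1.85 1.84] theta 9.03 rem to 2pi 3.54 t 11.25
```

Request:
drive_tool(deltas=[[[11.5,-8.5,0,0],[21.0,-19.5,0,0],[27.5,-32.5,0,0],[31.0,-46.5,0,0],[31.0,-61.0,0,0]]])

```text
t: 10.0
tcp_pos: [0.581, -0.0548, 0.1813]
tool_rot: [1.0, 0.0, -0.001, 0.001]
force: [-3.5, -0.2, 10.5]
finger_gap: 0.272
gripper_force: 50.4
```

Request:
drive_tool(deltas=[[[-3.5,-14.0,0,0],[-10.0,-27.0,0,0],[-19.0,-38.0,0,0],[-30.5,-47.0,0,0],[-44.0,-52.5,0,0]]])

```text
t: 10.42
tcp_pos: [0.5385, -0.0013, 0.1813]
tool_rot: [1.0, 0.0, 0.001, -0.0]
force: [1.4, 1.3, 7.6]
finger_gap: 0.268
gripper_force: 49.8
```

Request:
drive_tool(deltas=[[[-14.5,-2.5,0,0],[-29.0,-2.0,0,0],[-42.5,2.5,0,0],[-55.0,9.5,0,0],[-66.0,19.5,0,0]]])

```text
t: 10.83
tcp_pos: [0.4706, -0.0213, 0.1813]
tool_rot: [1.0, 0.001, -0.0, 0.0]
force: [1.6, -0.9, 7.1]
finger_gap: 0.269
gripper_force: 50.1
```

Request:
drive_tool(deltas=[[[-7.5,12.0,0,0],[-12.5,26.0,0,0],[-14.5,40.0,0,0],[-12.5,54.5,0,0],[-7.5,68.0,0,0]]])

```text
t: 11.25
tcp_pos: [0.4649, -0.0908, 0.1814]
tool_rot: [1.0, -0.0, 0.001, 0.0]
force: [5.9, 3.1, 4.2]
finger_gap: 0.267
gripper_force: 49.5
```

```bash
python3 plan.py side 3 2.9 27 2.9
```

```text
fit [1.163 0.958] cost 2.77 res [ 0.04 -0.04  0.   -0.02  0.04 -0.03  0.05  0.02 -0.02 -0.01 -0.04  0.06
 -0.02]
now w 1.697 th 9.151
[[8.0, 12.5, 0, 0], [19.0, 22.5, 0, 0], [32.0, 30.0, 0, 0], [46.5, 33.5, 0, 0], [61.5, 34.0, 0, 0]]
[[15.0, -3.5, 0, 0], [28.5, -10.0, 0, 0], [39.5, -19.5, 0, 0], [48.5, -32.0, 0, 0], [54.0, -46.0, 0, 0]]
[[2.5, -14.5, 0, 0], [1.0, -29.5, 0, 0], [-4.0, -43.5, 0, 0], [-12.5, -56.5, 0, 0], [-23.5, -66.5, 0, 0]]
[[-13.0, -7.5, 0, 0], [-27.5, -11.0, 0, 0], [-42.5, -11.5, 0, 0], [-57.5, -8.0, 0, 0], [-71.0, -1.5, 0, 0]]
[[-11.0, 9.5, 0, 0], [-20.0, 22.0, 0, 0], [-25.5, 36.0, 0, 0], [-28.0, 50.5, 0, 0], [-26.5, 65.5, 0, 0]]
[[5.0, 14.5, 0, 0], [13.5, 27.0, 0, 0], [24.5, 37.0, 0, 0], [37.5, 44.5, 0, 0], [52.0, 48.0, 0, 0]]
pred w [1.71 1.73 1.75 1.78 1.8  1.82 1.83 1.85 1.86 1.88 1.89 1.9  1.91 1.92
 1.92 1.93 1.94 1.94 1.95 1.95 1.96 1.96 1.96 1.97 1.97 1.97 1.97 1.98
 1.98 1.98 1.97] theta 13.91 rem to 2pi 4.94 t 13.8
```

Request:
drive_tool(deltas=[[[8.0,12.5,0,0],[19.0,22.5,0,0],[32.0,30.0,0,0],[46.5,33.5,0,0],[61.5,34.0,0,0]]])

```text
t: 11.72
tcp_pos: [0.5255, -0.1221, 0.1812]
tool_rot: [1.0, -0.001, -0.001, -0.002]
force: [-1.0, 8.9, 11.0]
finger_gap: 0.27
gripper_force: 51.0
```

Request:
drive_tool(deltas=[[[15.0,-3.5,0,0],[28.5,-10.0,0,0],[39.5,-19.5,0,0],[48.5,-32.0,0,0],[54.0,-46.0,0,0]]])

```text
t: 12.13
tcp_pos: [0.5788, -0.0771, 0.1813]
tool_rot: [1.0, 0.0, -0.002, 0.0]
force: [-3.3, 0.7, 11.1]
finger_gap: 0.274
gripper_force: 50.8
```

Request:
drive_tool(deltas=[[[2.5,-14.5,0,0],[1.0,-29.5,0,0],[-4.0,-43.5,0,0],[-12.5,-56.5,0,0],[-23.5,-66.5,0,0]]])

```text
t: 12.55
tcp_pos: [0.5565, -0.0106, 0.1813]
tool_rot: [1.0, 0.0, 0.001, 0.001]
force: [-0.2, -0.5, 8.2]
finger_gap: 0.273
gripper_force: 50.2
```

Request:
drive_tool(deltas=[[[-13.0,-7.5,0,0],[-27.5,-11.0,0,0],[-42.5,-11.5,0,0],[-57.5,-8.0,0,0],[-71.0,-1.5,0,0]]])

```text
t: 12.97
tcp_pos: [0.484, -0.0088, 0.1813]
tool_rot: [1.0, 0.001, -0.0, 0.0]
force: [1.5, -1.6, 7.6]
finger_gap: 0.272
gripper_force: 50.5
```

Request:
drive_tool(deltas=[[[-11.0,9.5,0,0],[-20.0,22.0,0,0],[-25.5,36.0,0,0],[-28.0,50.5,0,0],[-26.5,65.5,0,0]]])

```text
t: 13.38
tcp_pos: [0.4589, -0.0758, 0.1813]
tool_rot: [1.0, 0.0, 0.001, 0.0]
force: [6.2, 2.1, 4.5]
finger_gap: 0.272
gripper_force: 49.8
```

Request:
drive_tool(deltas=[[[5.0,14.5,0,0],[13.5,27.0,0,0],[24.5,37.0,0,0],[37.5,44.5,0,0],[52.0,48.0,0,0]]])

```text
t: 13.8
tcp_pos: [0.5112, -0.1219, 0.1813]
tool_rot: [1.0, -0.001, 0.0, -0.002]
force: [1.4, 8.2, 10.1]
finger_gap: 0.271
gripper_force: 50.8
```

```bash
python3 plan.py side 40 2.9
```

```text
fit [0.554 0.21 ] cost 50.85 res [ 0.05 -0.03  0.09  0.07  0.13  0.06  0.07 -0.09 -0.13 -0.37 -0.4  -0.75
  0.73  0.1   0.02]
now w 2.178 th 15.558
[[15.0, 0.5, 0, 0], [30.0, -3.0, 0, 0], [43.5, -9.5, 0, 0], [54.5, -19.0, 0, 0], [63.5, -31.5, 0, 0]]
[[5.5, -14.0, 0, 0], [8.0, -28.5, 0, 0], [6.5, -43.5, 0, 0], [1.5, -58.0, 0, 0], [-7.0, -70.5, 0, 0]]
[[-11.0, -10.0, 0, 0], [-24.0, -17.5, 0, 0], [-38.5, -21.0, 0, 0], [-53.5, -21.5, 0, 0], [-68.5, -18.0, 0, 0]]
[[-13.5, 6.5, 0, 0], [-24.5, 16.0, 0, 0], [-33.5, 28.5, 0, 0], [-39.0, 42.5, 0, 0], [-41.5, 57.0, 0, 0]]
[[1.5, 15.0, 0, 0], [6.5, 29.5, 0, 0], [15.0, 42.0, 0, 0], [26.0, 52.0, 0, 0], [39.0, 59.5, 0, 0]]
[[14.5, 3.5, 0, 0], [29.5, 4.0, 0, 0], [44.5, 0.5, 0, 0], [58.0, -6.0, 0, 0], [69.0, -15.5, 0, 0]]
[[9.0, -12.5, 0, 0], [14.5, -26.5, 0, 0], [17.0, -41.0, 0, 0], [15.5, -56.0, 0, 0], [10.5, -70.5, 0, 0]]
[[-8.5, -12.5, 0, 0], [-19.5, -22.5, 0, 0], [-32.5, -30.0, 0, 0], [-47.0, -33.5, 0, 0], [-62.0, -34.0, 0, 0]]
pred w [2.18 2.19 2.2  2.2  2.21 2.21 2.22 2.23 2.23 2.23 2.24 2.24 2.25 2.25
 2.25 2.26 2.26 2.26 2.27 2.27 2.27 2.27 2.28 2.28 2.28 2.28 2.28 2.29
 2.29 2.29 2.29 2.29 2.29 2.3  2.3  2.3  2.3  2.3  2.3  2.3  2.3 ] theta 23.1 rem to 2pi 2.03 t 17.18
```

```bash
sed -i 's/for a0 in(.45,.75,1.1):/for a0 in(.66,.8,.95,1.1):/; s/for k0 in (.8,1.15):/for k0 in (a0-.05+.28, a0+.2):/' plan.py; cp st.json bak.json
python3 - <<'E'
import plan as p,json
st=p.st; t=p.manip.sense()["t"]
p.fit();print(t,[o for o in st["obs"] if o[0]>10])
ts,TH,W=p.sim(st["par"],st["log"],st["log"][-1][0]);print(W[(ts>t-3)][::20].round(2),TH[-1])
json.dump(st,open("st.json","w"))
E
```

```text
fit [1.148 0.94 ] cost 3.41 res [ 0.04 -0.04  0.   -0.02  0.04 -0.03  0.06  0.02 -0.02 -0.01 -0.04  0.05
 -0.03  0.05 -0.03]
13.85 [[11.25, 'cap', 5.97], [11.25, 'cap', 1.169], [13.8, 'cap', 6.104], [13.8, 'cap', 2.879]]
[1.85 1.86 1.87 1.73 1.77 1.81 1.85 1.87 1.9  1.91 1.93 1.94 1.95 1.96
 1.97 1.97 1.98 1.98 1.82 1.85 1.88 1.9  1.92 1.93 1.95 1.95 1.96 1.97
 1.97 1.98 1.98 1.98 1.99 1.99 1.99 1.99 1.99 1.99 1.98] 20.536130880056696
```

Request:
drive_tool(deltas=[[[15.0,0.5,0,0],[30.0,-3.0,0,0],[43.5,-9.5,0,0],[54.5,-19.0,0,0],[63.5,-31.5,0,0]]])

```text
t: 14.27
tcp_pos: [0.5731, -0.0909, 0.1813]
tool_rot: [1.0, -0.0, -0.002, -0.0]
force: [-3.8, 2.7, 11.8]
finger_gap: 0.27
gripper_force: 51.0
```

Request:
drive_tool(deltas=[[[5.5,-14.0,0,0],[8.0,-28.5,0,0],[6.5,-43.5,0,0],[1.5,-58.0,0,0],[-7.0,-70.5,0,0]]])

```text
t: 14.68
tcp_pos: [0.5673, -0.0209, 0.1813]
tool_rot: [1.0, 0.0, 0.0, 0.001]
force: [-1.5, -0.4, 8.4]
finger_gap: 0.272
gripper_force: 50.4
```

Request:
drive_tool(deltas=[[[-11.0,-10.0,0,0],[-24.0,-17.5,0,0],[-38.5,-21.0,0,0],[-53.5,-21.5,0,0],[-68.5,-18.0,0,0]]])

```text
t: 15.1
tcp_pos: [0.4978, -0.0018, 0.1813]
tool_rot: [1.0, 0.001, -0.0, -0.0]
force: [0.3, -0.7, 8.3]
finger_gap: 0.273
gripper_force: 50.6
```

Request:
drive_tool(deltas=[[[-13.5,6.5,0,0],[-24.5,16.0,0,0],[-33.5,28.5,0,0],[-39.0,42.5,0,0],[-41.5,57.0,0,0]]])

```text
t: 15.52
tcp_pos: [0.4569, -0.0607, 0.1814]
tool_rot: [1.0, 0.0, 0.001, 0.001]
force: [3.6, -0.1, 4.2]
finger_gap: 0.268
gripper_force: 49.9
```

Request:
drive_tool(deltas=[[[1.5,15.0,0,0],[6.5,29.5,0,0],[15.0,42.0,0,0],[26.0,52.0,0,0],[39.0,59.5,0,0]]])

```text
t: 15.93
tcp_pos: [0.4972, -0.1186, 0.1813]
tool_rot: [1.0, -0.001, 0.001, -0.002]
force: [4.8, 11.1, 8.7]
finger_gap: 0.268
gripper_force: 50.5
```

Request:
drive_tool(deltas=[[[14.5,3.5,0,0],[29.5,4.0,0,0],[44.5,0.5,0,0],[58.0,-6.0,0,0],[69.0,-15.5,0,0]]])

```text
t: 16.35
tcp_pos: [0.5641, -0.1029, 0.1813]
tool_rot: [1.0, -0.0, -0.002, -0.001]
force: [-4.1, 3.2, 12.1]
finger_gap: 0.265
gripper_force: 51.1
```

Request:
drive_tool(deltas=[[[9.0,-12.5,0,0],[14.5,-26.5,0,0],[17.0,-41.0,0,0],[15.5,-56.0,0,0],[10.5,-70.5,0,0]]])

```text
t: 16.77
tcp_pos: [0.5753, -0.0336, 0.1813]
tool_rot: [1.0, 0.0, -0.001, 0.001]
force: [-1.9, -2.1, 9.6]
finger_gap: 0.274
gripper_force: 50.6
```

Request:
drive_tool(deltas=[[[-8.5,-12.5,0,0],[-19.5,-22.5,0,0],[-32.5,-30.0,0,0],[-47.0,-33.5,0,0],[-62.0,-34.0,0,0]]])

```text
t: 17.18
tcp_pos: [0.5133, 0.0017, 0.1813]
tool_rot: [1.0, 0.0, 0.0, -0.0]
force: [0.6, 0.3, 8.3]
finger_gap: 0.27
gripper_force: 50.5
```

```bash
python3 plan.py side 10 2.9
python3 - <<'E'
import plan as p
# dry: stop options after the 10 rows
L=p.st["log"]
for n in (3,5,8):
  for m in range(0,14,2):
    t,ph=L[-1];l=[*L]
    for w in [2.9]*m+[2.9*(1-(i+1)/n) for i in range(n)]: t+=1/12;ph+=w/12;l.append([t,ph])
    l.append([t+4,ph]);ts,TH,W=p.sim(p.st["par"],l,t+3.5);print(n,m,round((TH[-1]+3.1416)%6.2832-3.1416,2),ts[W>0][-1].round(1),end=" | ")
E
```

```text
fit [1.123 0.911] cost 3.6 res [ 0.04 -0.04  0.01 -0.01  0.05 -0.02  0.06  0.02 -0.02 -0.01 -0.04  0.04
 -0.04  0.03 -0.06  0.02]
now w 1.854 th 20.656
[[-15.0, 3.5, 0, 0], [-28.5, 10.0, 0, 0], [-39.5, 19.5, 0, 0], [-48.5, 32.0, 0, 0], [-54.0, 46.0, 0, 0]]
[[-2.5, 14.5, 0, 0], [-1.0, 29.5, 0, 0], [4.0, 44.0, 0, 0], [12.5, 56.5, 0, 0], [23.5, 66.5, 0, 0]]
pred w [1.85 1.86 1.87 1.88 1.89 1.9  1.91 1.92 1.93 1.94 1.94] theta 22.24 rem to 2pi 2.89 t 18.07
3 0 -1.91 19.2 | 3 2 -1.58 19.4 | 3 4 -1.24 19.6 | 3 6 -0.91 19.7 | 3 8 -0.58 19.9 | 3 10 -0.25 20.1 | 3 12 0.09 20.2 | 5 0 -1.75 19.3 | 5 2 -1.41 19.5 | 5 4 -1.08 19.6 | 5 6 -0.75 19.8 | 5 8 -0.42 20.0 | 5 10 -0.08 20.1 | 5 12 0.25 20.3 | 8 0 -1.51 19.4 | 8 2 -1.17 19.6 | 8 4 -0.84 19.8 | 8 6 -0.51 20.0 | 8 8 -0.18 20.1 | 8 10 0.16 20.3 | 8 12 0.49 20.5 |
```

Request:
drive_tool(deltas=[[[-15.0,3.5,0,0],[-28.5,10.0,0,0],[-39.5,19.5,0,0],[-48.5,32.0,0,0],[-54.0,46.0,0,0]]])

```text
t: 17.65
tcp_pos: [0.4586, -0.0458, 0.1813]
tool_rot: [1.0, 0.001, -0.0, 0.0]
force: [1.8, -0.5, 6.8]
finger_gap: 0.27
gripper_force: 50.3
```

Request:
drive_tool(deltas=[[[-2.5,14.5,0,0],[-1.0,29.5,0,0],[4.0,44.0,0,0],[12.5,56.5,0,0],[23.5,66.5,0,0]]])

```text
t: 18.07
tcp_pos: [0.4845, -0.112, 0.1813]
tool_rot: [1.0, -0.001, 0.001, -0.001]
force: [5.7, 7.6, 6.6]
finger_gap: 0.268
gripper_force: 50.2
```

```bash
for n in 10 11 12; do cp st.json s0.json; done
cat > stop.py <<'E'
import plan as p,json
p.sync();p.look(["top","side"]);p.sync();p.fit();print([o for o in p.st["obs"] if o[0]>18])
json.dump(p.st,open("st.json","w"))
L=p.st["log"]
for n in (5,):
  for m in range(6,15):
    t,ph=L[-1];l=[*L]
    for w in [2.9]*m+[2.9*(1-(i+1)/n) for i in range(n)]: t+=1/12;ph+=w/12;l.append([t,ph])
    l.append([t+4,ph]);ts,TH,W=p.sim(p.st["par"],l,t+3.5);print(n,m,round((TH[-1]+3.1416)%6.2832-3.1416,2),ts[W>0][-1].round(1),end=" | ")
E
python3 stop.py
```

```text
fit [1.143 0.934] cost 4.44 res [ 0.04 -0.04  0.   -0.02  0.04 -0.03  0.06  0.02 -0.02 -0.01 -0.04  0.05
 -0.04  0.04 -0.04  0.05  0.01 -0.06]
[[18.1167, 'cap', 0.319], [18.1167, 'cap', 1.814]]
5 6 -0.85 19.8 | 5 7 -0.69 19.9 | 5 8 -0.53 20.0 | 5 9 -0.36 20.1 | 5 10 -0.2 20.2 | 5 11 -0.04 20.3 | 5 12 0.13 20.4 | 5 13 0.29 20.5 | 5 14 0.46 20.5 |
```

```bash
python3 plan.py - 11 2.9 5 0 4 0
```

```text
[[13.0, 7.5, 0, 0], [27.5, 11.0, 0, 0], [42.5, 11.5, 0, 0], [57.5, 8.0, 0, 0], [71.0, 1.5, 0, 0]]
[[11.0, -9.5, 0, 0], [20.0, -22.0, 0, 0], [25.5, -36.0, 0, 0], [28.0, -50.5, 0, 0], [26.5, -65.5, 0, 0]]
[[-5.0, -14.5, 0, 0], [-11.5, -24.5, 0, 0], [-17.5, -31.0, 0, 0], [-22.0, -35.0, 0, 0], [-24.5, -37.0, 0, 0]]
[[0.0, 0.0, 0, 0], [0.0, 0.0, 0, 0], [0.0, 0.0, 0, 0], [0.0, 0.0, 0, 0], [0.0, 0.0, 0, 0]]
pred w [1.63 1.67 1.7  1.73 1.75 1.78 1.8  1.82 1.83 1.85 1.86 1.87 1.83 1.74
 1.6  1.42 1.22 1.03 0.85 0.7  0.56] theta 24.99 rem to 2pi 0.15 t 19.83
```

Request:
drive_tool(deltas=[[[13.0,7.5,0,0],[27.5,11.0,0,0],[42.5,11.5,0,0],[57.5,8.0,0,0],[71.0,1.5,0,0]]])

```text
t: 18.58
tcp_pos: [0.5532, -0.1121, 0.1812]
tool_rot: [1.0, -0.0, -0.002, -0.002]
force: [-3.7, 5.2, 11.7]
finger_gap: 0.269
gripper_force: 51.2
```

Request:
drive_tool(deltas=[[[11.0,-9.5,0,0],[20.0,-22.0,0,0],[25.5,-36.0,0,0],[28.0,-50.5,0,0],[26.5,-65.5,0,0]]])

```text
t: 19.0
tcp_pos: [0.58, -0.048, 0.1813]
tool_rot: [1.0, 0.0, -0.001, 0.001]
force: [-2.4, -1.2, 10.1]
finger_gap: 0.271
gripper_force: 50.7
```

Request:
drive_tool(deltas=[[[-5.0,-14.5,0,0],[-11.5,-24.5,0,0],[-17.5,-31.0,0,0],[-22.0,-35.0,0,0],[-24.5,-37.0,0,0]]])

```text
t: 19.42
tcp_pos: [0.5557, -0.0101, 0.1814]
tool_rot: [1.0, 0.001, 0.0, -0.0]
force: [0.8, 1.2, 6.7]
finger_gap: 0.269
gripper_force: 50.2
```

Request:
drive_tool(deltas=[[[0,0,0,0],[0,0,0,0],[0,0,0,0],[0,0,0,0],[0,0,0,0]]])

```text
t: 19.83
tcp_pos: [0.5566, -0.0108, 0.1813]
tool_rot: [1.0, 0.0, 0.0, 0.0]
force: [1.0, 1.1, 7.5]
finger_gap: 0.271
gripper_force: 50.2
```

Request:
drive_tool(deltas=[[[0,0,0,0],[0,0,0,0],[0,0,0,0],[0,0,0,0],[0,0,0,0]]])

```text
t: 20.25
tcp_pos: [0.5567, -0.0109, 0.1814]
tool_rot: [1.0, 0.0, 0.001, 0.0]
force: [1.4, 1.2, 7.1]
finger_gap: 0.268
gripper_force: 50.2
```

Request:
drive_tool(deltas=[[[0,0,0,0],[0,0,0,0],[0,0,0,0],[0,0,0,0],[0,0,0,0]]])

```text
t: 20.67
tcp_pos: [0.5568, -0.0109, 0.1814]
tool_rot: [1.0, 0.0, 0.001, 0.0]
force: [1.7, 1.7, 7.5]
finger_gap: 0.271
gripper_force: 50.2
```

Run:
```python
from h import *
for n in("top","side"):
    im=vision.snapshot(n)[:,:,::-1].copy();cv2.imwrite(f"pics/{n}2.png",im);print(n,manip.sense()["t"],dets(n,im))
a=cv2.imread("pics/top2.png")[140:280,230:370];b=cv2.imread("pics/side2.png")[130:270,220:360]
cv2.imwrite("pics/p2.png",np.hstack([cv2.resize(i,None,fx=2.8,fy=2.8,interpolation=2) for i in(a,b)]))
```

```text
top 20.7167 [('emp', np.float64(0.68), 87, 98, (28, 11))]
side 20.7667 [('cap', np.float64(1.525), 86, 136, (15, 12)), ('cap', np.float64(2.953), 73, 32, (4, 11)), ('emp', np.float64(6.27), 85, 112, (20, 11))]
```

View pics/p2.png

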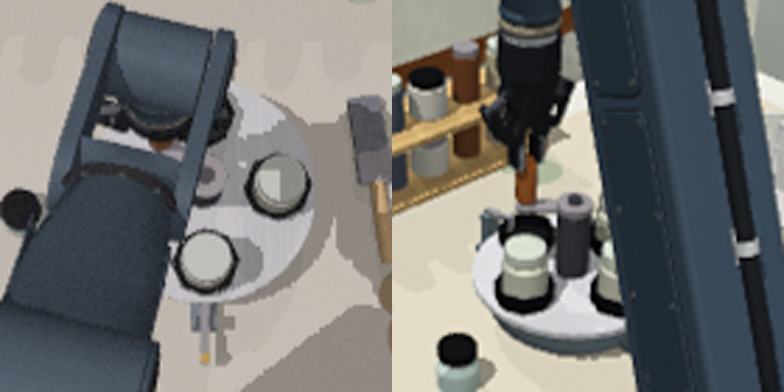

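The empty cup sits at the pointer (side crop about (525,230)), and one cap is at 1.525 rad against the expected 1.571. I'll release the crank and rise.

Request:
drive_tool(deltas=[[[0,0,0,0],[0,0,0,0],[0,0,0,0],[0,0,0,0],[0,0,0,0]]], jaw=80)

```text
t: 21.18
tcp_pos: [0.5549, -0.0109, 0.1802]
tool_rot: [1.0, -0.0, -0.001, -0.0]
force: [-0.3, 0.6, 0.4]
finger_gap: 0.935
gripper_force: 0.0
```

Request:
drive_tool(deltas=[[[0,0,-10,0],[0,0,-30,0],[0,0,-60,0],[0,0,-90,0],[0,0,-110,0]]])

```text
t: 21.6
tcp_pos: [0.5565, -0.011, 0.2944]
tool_rot: [1.0, -0.0, 0.002, 0.001]
force: [1.8, -0.4, 1.0]
finger_gap: 0.938
gripper_force: 0.0
```

Request:
drive_tool(deltas=[[[-10,30,0,0],[-20,65,0,0],[-30,100,0,0],[-40,135,0,0],[-50,170,0,0]]])

```text
t: 22.02
tcp_pos: [0.5048, -0.1821, 0.2918]
tool_rot: [1.0, 0.0, 0.0, 0.0]
force: [0.3, 0.6, -0.2]
finger_gap: 0.935
gripper_force: 0.0
```

Request:
drive_tool(deltas=[[[-15,35,0,0],[-30,70,0,0],[-45,105,0,0],[-55,130,0,0],[-55,130,0,0]]])

```text
t: 22.43
tcp_pos: [0.4487, -0.3161, 0.2915]
tool_rot: [1.0, -0.003, -0.0, 0.002]
force: [0.5, -0.2, -0.2]
finger_gap: 0.934
gripper_force: 0.0
```

Run:
```python
from h import *
s=manip.sense();print(s["t"],s["tcp_pos"],s["force"])
for n in("top","side"):
    im=vision.snapshot(n)[:,:,::-1].copy();cv2.imwrite(f"pics/{n}3.png",im);print(n,dets(n,im))
a=cv2.imread("pics/top3.png")[140:280,230:370];b=cv2.imread("pics/side3.png")[130:270,220:360]
cv2.imwrite("pics/p3.png",np.hstack([cv2.resize(i,None,fx=2.8,fy=2.8,interpolation=2) for i in(a,b)]))
```

```text
22.4333 [ 0.44869013 -0.31610384  0.29152082] [ 0.46510658 -0.19905907 -0.1822446 ]
top [('emp', np.float64(0.026), 84, 252, (22, 21))]
side [('cap', np.float64(4.78), 86, 100, (14, 11)), ('cap', np.float64(1.507), 83, 118, (15, 12)), ('cap', np.float64(3.189), 76, 113, (13, 13)), ('emp', np.float64(6.27), 85, 115, (20, 12))]
```

View pics/p3.png

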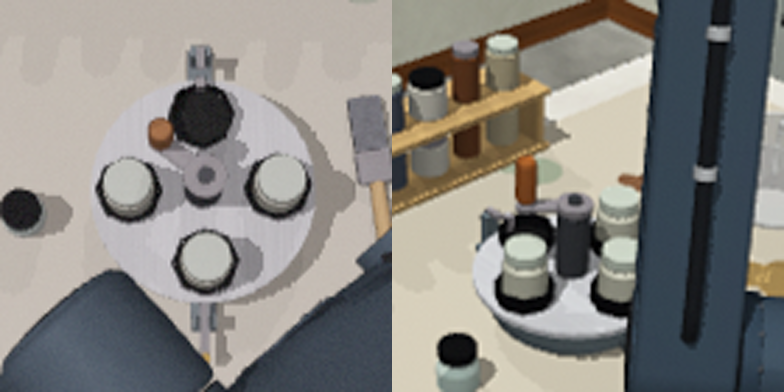

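The cup is centred on the pointer: the tab meets the bar at crop (202,82), and the mean angle error is about 0.01 rad. The crank is released and the arm is clear.

Request:
drive_tool(deltas=[[[0,0,0,0],[0,0,0,0],[0,0,0,0],[0,0,0,0],[0,0,0,0]]])

```text
t: 22.95
tcp_pos: [0.4508, -0.3099, 0.2909]
tool_rot: [1.0, 0.001, 0.0, 0.0]
force: [-0.4, -0.1, -0.4]
finger_gap: 0.937
gripper_force: 0.0
```

```bash
python3 -c "
from station import manip
print(manip.sign_off())"
```

```text
the job is handed in; nothing more can be done
None
```

Job handed in at about 23 s: by my camera-fitted estimate the carousel held 15–21 turns a minute for over 9 s, and it now rests with the empty cup at the pointer (about 0.01 rad off) with the crank let go; sign-off returned no verdict.

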